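Check a socket's depth on the turret fixture and log the result

ROBOT

A 6-joint arm with a two-finger parallel gripper is mounted at the origin on the work surface. World frame = base frame: x ahead of the robot, y to its left, z up, the work surface at z = 0. Lengths are in mm, angles in degrees, forces in N, time in s.
With the tool pointing down it reaches from about 300 to 850 mm from the base axis. Payload 4.2 kg.
Tool frame: the origin (TCP) lies at the centre of the arm's flange, where the gripper is bolted on; the fingertips stand 191 mm ahead of it and the grasp point (between the pads) lies 172 mm ahead of it; z points along the fingers, y is the line along which they close (so a half turn about z gives the same grasp; the last joint's range is limited). The gripper opens to 91 mm and grips with 3 to 60 N. Pads are 32 mm wide; open, the fingers measure 118 mm over their backs; the gripper's body (76 mm by 178 mm) begins 60 mm behind the grasp point.
Start: joints at [72.708, 18.312, 89.639, -0, 72.044, -1.146], TCP at [159.896, 552.319, 404.776] pointing down, gripper open.
Joint ranges: [-177.97, 177.97], [-48.28, 115.42], [12.27, 149.76], [-77.06, 257.06], [2.81, 150.46], [-146.56, 146.56]. Speed limits (degrees/s): [147.25, 147.25, 180, 180, 180, 180].

INTERFACE

Orientations are given as a 3x3 rotation matrix whose columns are the frame's x, y, z axes.
In Python, from plant import robot gives the robot as it stands.
- The arm moves only by the tool arm_command, never from a script. Its arguments are lists of equal length, an entry for each row: "xyz": the shift along the world's x, y, z normalised to -1 to 1, where 1 is 0.1 m, a list of three; "spin": the turn about the world's z normalised to -1 to 1, where 1 is 45 degrees. In form: {"xyz": [[x, y, z], ...], "spin": [spin, ...]}. A call has 1 to 20 rows; each row is the pose to reach, as a shift and turn from the pose commanded when the call began; what a row does not reach only later rows make up. A row lasts 1/8 s, in which the tool goes at most 62.5 mm and 10.7 degrees, less where a joint would pass 70% of its speed; a pose out of reach is approached as far as the arm can. A call with a number of a shift or a turn outside -1 to 1 is refused whole. A call with a gripper value outside its range is refused whole. "jaw" is the opening, from 0 (shut) to 1 (fully open), set as the call begins (left out, the last holds). The fingers move at their own pace and stop on an object; "force" is the grip in N (left out, the last holds). Time passes only in rows, so rows that repeat a pose let the fingers close. It gives the time, the measured TCP pose, the force, the opening and the grip force at its end, in the units of the state.
- robot.observe(): the state, without advancing time (a new reading comes with each control period).
- robot.read_camera(name): name is "side" or "top"; returns a dict with "img" (400x640x3 uint8, blue, green, red), "vertical_fov" (degrees; the focal length in pixels is half the picture's height over the tangent of half this angle, whatever the lens; pixels are square), "cx", "cy" (the principal point, pixels), "xyz" and "attitude" of the camera in the world. Camera axes: x right, y down, z forward; pixel columns grow to the right and rows downward; lengths in mm; the calibration is good to about 2 mm. A picture is of the moment at which its call begins. There is no depth.
- robot.job_done(): hands the job in; it is judged then, once.
The state is a dict: "time": time; "qpos": joint angles; "qvel": joint speeds; "joint_efforts": joint torques, N m; "tcp_pos": TCP position; "tcp_rot": TCP orientation; "wrist_force": force on the tool from outside, world axes, zero at the start; "moment": the same for the moment, N m; "finger_gap": opening from 0.0 (shut) to 1.0 (fully open); "gripper_force": force on a finger pad.
Only numpy, scipy, OpenCV 4.12 (cv2) and the standard library are available. Lean on these libraries where they do the work, as an engineer would, in place of code of your own. Each camera call takes 0.05 s, during which the arm holds its last target. There are 200 camera calls.

TASK

Turn the turret of the depth-check fixture so that the socket with the yellow collar faces the depth rod, then push the rod by its black knob into that socket until it gently bottoms, and leave it there. See which of the rod's colour bands now ends at the rear face of the grey guide block (how much of the rod is left sticking out tells you) and press the big switch of that colour right down, and no other. Do not disturb the loose things lying about.

Things in the scene. Friction and masses are not known exactly. Their poses are not given: they have to be found in the camera images.
- fixture: depth-check fixture fixed to the table: aluminium plate 345 x 110 x 14 mm with a grey guide block, in whose steel V groove the depth rod lies, and a turret. Origin: middle of the plate, on the table top; +x is the way the rod is pushed (towards the turret), z up. Rod and sockets share an axis at y = 0, 72 mm above the table. The turret turns about the upright axis at x = +70 mm, y = 0
- guide_rear (a point): point on the rod's axis in the rear face of the guide block (the face towards the knob), 72 mm above the table; axes as the fixture's. The block is 66 mm wide and reaches 110 mm forward (+x) from here; two dark straps cross over the rod, their tops 89 mm above the table
- turret (a joint): angle of the turret in the fixture (rad), growing anticlockwise seen from above; at 0 the yellow-collared socket faces the rod exactly; starts between 0.55 and 1.45. Light friction (0.06 N m): it stays where it is left, and a rod tip entering the flared mouth off-centre nudges it into line
- turret_grip (a point): middle of the black bar handle on top of the turret (80 mm long, 16 mm wide, 24 mm high, centred 137 mm above the table over a disc at 106 mm). The bar lies in line with the yellow socket, which points along this point's -x. Four steel sockets at right angles, with yellow, white, black and copper collars, reach out 95 mm from the axis
- yellow_mouth (a point): centre of the mouth of the yellow-collared socket, 95 mm from the turret's axis, 72 mm above the table; +x points into the bore. The collar is 31 mm wide inside at the mouth and narrows to the 22 mm bore within 12 mm. The bore is blind; its floor lies 22 to 67 mm from the mouth, different from part to part, not known beforehand (floor_face in the rules, pose not given)
- rod: depth rod lying loose in the V groove, free to slide along the fixture's x: steel, 18 mm thick, 206 mm long, with a round black knob (38 mm across, 22 mm thick) on its rear end; about 0.3 kg, 2 to 4 N slide it, with some stick and slip. Origin: middle of the knob's rear push face; +x along the rod to its tip. At the start its tip is clear of the sockets
- rod_scale (a point): point on the rod's axis at the front face of the knob, where its scale begins. Painted bands, measured forward from here: bare steel to 12 mm, blue 12 to 28, green 28 to 44, red 44 to 62, then bare steel. With the rod bottomed, the distance from here to guide_rear (15 to 60 mm) tells the band at the guide's face
- rod_tip (a point): centre of the rod's tip (tapered over its last 8 mm to 8 mm across), 206 mm ahead of rod_scale
- switch_red (a joint): travel of the big red push switch: 0 up, 0.008 m right down; counts as pressed beyond 0.006
- switch_red_top (a point): middle of the top face of the big red push switch: round red cap 56 mm across in a white housing 72 mm across fixed to the table, top 24 mm above the table; about 6 N pushes it right down and it springs back
- switch_green (a joint): travel of the big green push switch: 0 up, 0.008 m right down; counts as pressed beyond 0.006
- switch_green_top (a point): middle of the top face of the big green push switch: round green cap 56 mm across in a white housing 72 mm across fixed to the table, top 24 mm above the table; about 6 N pushes it right down and it springs back
- switch_blue (a joint): travel of the big blue push switch: 0 up, 0.008 m right down; counts as pressed beyond 0.006
- switch_blue_top (a point): middle of the top face of the big blue push switch: round blue cap 56 mm across in a white housing 72 mm across fixed to the table, top 24 mm above the table; about 6 N pushes it right down and it springs back
- adapter: black power-adapter box, 107 x 62 x 36 mm (bystander, loose; leave alone); origin: middle of its underside
- torch: white hand torch lying flat, 150 mm long, 46 mm across its head (bystander, loose; leave alone); origin: middle of its underside
- interface_box: grey switch-interface box, 85 x 125 x 34 mm (bystander, loose; leave alone); origin: middle of its underside
- spare_socket: spare socket tube with a grey collar, standing upright, 40 mm across its collar, 75 mm tall (bystander, loose; leave alone); origin: middle of its underside
- pole_clamp: aluminium arm clamp with a black hand knob, 70 x 45 mm, 74 mm tall (bystander, loose; leave alone); origin: middle of its underside
- screwdriver: screwdriver with an orange handle lying flat, 190 mm long (bystander, loose; leave alone); origin: middle of its underside

How it is judged (in metres and radians):
On the way, in this order (a step that is already met when the one before it is completed fails the run):
1. the yellow socket faces the rod (within 0.10 rad), the rod still outside it (value of joint turret between -0.1 and 0.1 rad and x of rod_tip in the frame of yellow_mouth below 0 m), for 0.2 s.
2. the rod is pushed to the bottom of the yellow socket (x of rod_tip in the frame of yellow_mouth above 0.019 m and y of rod_tip in the frame of yellow_mouth between -0.006 and 0.006 m and distance between rod_tip and floor_face below 0.003 m), for 0.2 s.
3. the switch of the colour at the guide's rear face is pressed down, the rod still at the bottom (distance between rod_tip and floor_face below 0.003 m and ((value of joint switch_red above 0.006 m and x of rod in the frame of fixture below -0.2125 m) or (value of joint switch_green above 0.006 m and x of rod in the frame of fixture between -0.2175 and -0.1965 m) or (value of joint switch_blue above 0.006 m and x of rod in the frame of fixture above -0.2015 m))), for 0.05 s.
At the end, for the whole second after the job is handed in: the turret has the yellow socket facing the rod (within 0.10 rad), the rod lies at rest at the bottom of that socket (tip within 3 mm of the bore's floor), and all three switches are up again, the one of the right colour having been pressed (all of step 2 and value of joint turret between -0.1 and 0.1 rad and linear speed of rod below 0.02 m/s and value of joint each of switch_red, switch_green, switch_blue below 0.003 m); the robot touches nothing.
It fails at once if a switch is pressed whose colour the bottomed rod does not show at the guide's rear face (2.5 mm of grace at a border between bands) ((value of joint switch_red above 0.006 m and not (x of rod_tip in the frame of yellow_mouth above 0.019 m and distance between rod_tip and floor_face below 0.003 m and x of rod in the frame of fixture below -0.2125 m)) or (value of joint switch_green above 0.006 m and not (x of rod_tip in the frame of yellow_mouth above 0.019 m and distance between rod_tip and floor_face below 0.003 m and x of rod in the frame of fixture between -0.2175 and -0.1965 m)) or (value of joint switch_blue above 0.006 m and not (x of rod_tip in the frame of yellow_mouth above 0.019 m and distance between rod_tip and floor_face below 0.003 m and x of rod in the frame of fixture above -0.2015 m))).
It fails at once if the rod is rammed against the socket (over 45 N) (contact force between rod and turret above 45 N).
It fails at once if one of the loose bystanders (adapter, torch, interface box, spare socket, pole clamp, screwdriver) is shifted by more than 20 mm (distance of any of adapter, torch, interface_box, spare_socket, pole_clamp, screwdriver from where it was at the start of the episode above 0.02 m).
It also fails if it takes over 58 s, if anything falls off the work surface, if the arm or the gripper's body presses on something with over 40 N, if the wrist force passes 120 N, or if a joint passes its speed limit or range.

## Working session

There is one attempt and no reset: what is moved stays moved. The work goes in short steps, Python scripts to look and compute and a tool call to move; the robot and the scene stay as the last step left them, time stands still between calls to the robot, and variables do not carry over. Pictures are saved under pics/ and viewed, at most 10 in all, crops included, and the job is handed in when it is done.

Besides the shell and the picture viewer there is one more tool, called after "Call:" by a JSON object that holds its "method" and its "body". arm_command: Moves the arm, as the interface text tells. Its arguments: {"type":"object","properties":{"xyz":{"type":"array"},"spin":{"type":"array"},"jaw":{"type":"number"},"force":{"type":"number"}},"required":["xyz","spin"]}

```bash
mkdir -p pics
cat > h.py <<'E'
import numpy as np, cv2
from plant import robot
def cam(n):
    c=robot.read_camera(n); c['f']=200/np.tan(np.radians(c['vertical_fov']/2)); return c
def ray(c,u,v):
    R=np.array(c['attitude']); d=R@np.array([(u-c['cx'])/c['f'],(v-c['cy'])/c['f'],1]); return np.array(c['xyz'],float),d
def onz(c,u,v,z):
    o,d=ray(c,u,v); return o+d*(z-o[2])/d[2]
def proj(c,p):
    q=np.array(c['attitude']).T@(np.array(p,float)-c['xyz']); return c['cx']+c['f']*q[0]/q[2],c['cy']+c['f']*q[1]/q[2]
E
python3 - <<'E'
from h import *
for n in('side','top'):
    c=cam(n); cv2.imwrite(f'pics/{n}0.png',c['img']); print(n,c['img'].shape,c['f'],c['cx'],c['cy'],c['xyz'],c['attitude'])
s=robot.observe(); print(s['time'],s['tcp_rot'])
E
```

```text
side (400, 640, 3) 380.2931616957529 317.9936324328828 196.58001308846664 [480.23637232 550.28417198 807.25414318] [[-0.98782925 -0.12738011  0.08926186]
 [-0.15444151  0.73510025 -0.6601329 ]
 [ 0.01847139 -0.66588433 -0.7458263 ]]
top (400, 640, 3) 395.07565878972457 318.78834698853797 200.83983215266932 [ 424.95378099  -83.90122817 1069.89945048] [[-0.02172978 -0.99062778  0.1348496 ]
 [-0.99969318  0.0231337   0.00885264]
 [-0.01188924 -0.13461586 -0.99082653]]
0.1 [[-9.60548301e-01  2.78112819e-01 -4.70934766e-04]
 [ 2.78113215e-01  9.60547123e-01 -1.50444980e-03]
 [ 3.39482598e-05 -1.57606988e-03 -9.99998757e-01]]
```

View pics/top0.png

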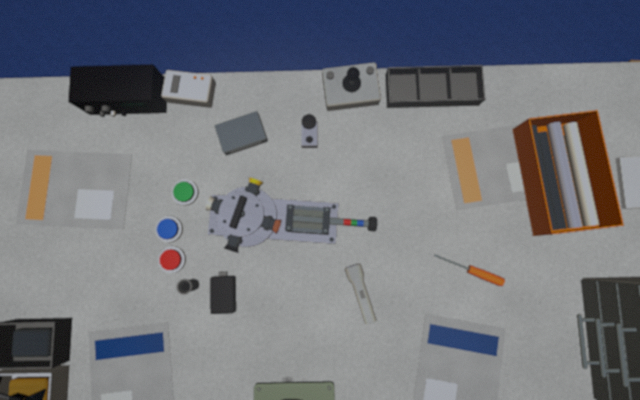

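View pics/side0.png

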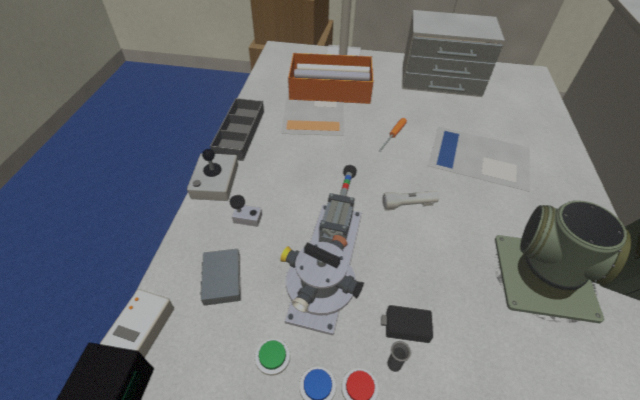

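The top view shows the turret at about (241,213), yellow collar (255,184), knob (373,224), and switches green (184,191), blue (168,229), red (171,260). The fixture's +x runs left in the image, roughly world +y. The side view confirms this, with the copper socket currently near the rod.

```bash
cat > m.py <<'E'
from h import *
def blob(c,lo,hi,box,k=0):
    x0,y0,x1,y1=box; h=cv2.cvtColor(c['img'],cv2.COLOR_BGR2HSV)[y0:y1,x0:x1]
    m=cv2.inRange(h,np.array(lo),np.array(hi)); n,_,st,ce=cv2.connectedComponentsWithStats(m)
    if n<2: return None
    i=1+np.argmax(st[1:,4]); return ce[i][0]+x0,ce[i][1]+y0,st[i,4]
E
python3 - <<'E'
from m import *
c=cam('top'); s=cam('side')
np.set_printoptions(precision=1,suppress=True)
for n,lo,hi,z,bt,bs in [('green',(45,100,50),(85,255,255),24,(160,170,210,210),(250,330,300,380)),
 ('blue',(100,120,50),(125,255,255),24,(150,210,190,245),(295,360,335,400)),
 ('red',(0,150,80),(8,255,255),24,(150,245,190,275),(340,360,380,400)),
 ('yellow',(20,120,80),(35,255,255),72,(240,170,270,195),(275,240,300,270)),
 ('knob',(0,0,0),(180,255,60),72,(362,212,385,236),(335,160,365,182)),
 ('bar',(0,0,0),(180,255,60),149,(225,190,250,232),(300,238,345,272))]:
    for cc,b in((c,bt),(s,bs)):
        r=blob(cc,lo,hi,b); print(n,np.array(r), onz(cc,r[0],r[1],z) if r else '')
a=cv2.resize(c['img'][170:260,150:390],None,fx=3.3,fy=3.3,interpolation=cv2.INTER_CUBIC); 
b=cv2.resize(s['img'][150:340,250:400],None,fx=2,fy=2,interpolation=cv2.INTER_CUBIC)
o=np.zeros((600,800,3),np.uint8); o[:a.shape[0],:a.shape[1]]=a; b=b[:300]; o[300:300+b.shape[0],:b.shape[1]]=b
cv2.imwrite('pics/z1.png',o)
E
```

```text
green [183.1 191.2 286. ] [602.1 290.1  24. ]
green [271.7 354.4 576. ] [600.  293.2  24. ]
blue [166.9 228.5 302. ] [502.6 330.8  24. ]
blue [317.4 384.4 666. ] [500.6 333.9  24. ]
red [170.  259.4 288. ] [421.  320.3  24. ]
red [360.  385.8 626. ] [419.7 323.3  24. ]
yellow [254.8 181.3  52. ] [615.4  88.5  72. ]
yellow [284.9 253.6  75. ] [615.7  84.8  72. ]
knob [372.  223.6  80. ] [ 499.6 -208.1   72. ]
knob [349.7 169.8  70. ] [ 496.9 -214.    72. ]
bar [238. 212. 186.] [528.4 114.5 149. ]
bar [321.7 255.  358. ] [526.9 124.3 149. ]
```

View pics/z1.png

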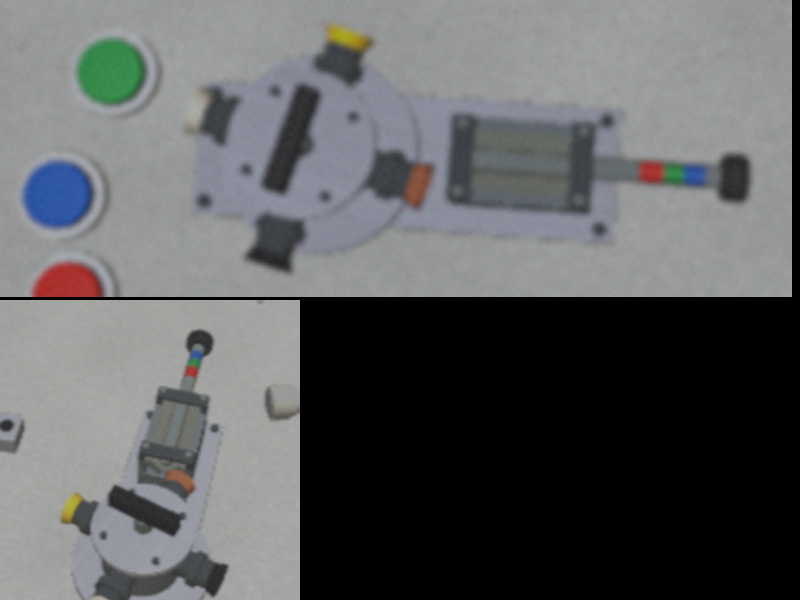

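Run:
```python
from m import *
np.set_printoptions(precision=1,suppress=True)
c=cam('top'); s=cam('side')
P=[onz(c,150+u/3.3,170+v/3.3,16)[:2] for u,v in((607,120),(599,229),(203,201))]
ctr=(P[0]+P[2])/2; ax=P[2]-P[1]; yaw=np.arctan2(ax[1],ax[0]); ex=np.array([np.cos(yaw),np.sin(yaw)])
print(P,'ctr',ctr,'yaw',np.degrees(yaw),'axis pt',ctr+70*ex)
def tri(a,b):
    (o1,d1),(o2,d2)=a,b; t=np.linalg.lstsq(np.c_[d1,-d2],o2-o1,rcond=None)[0]; p,q=o1+d1*t[0],o2+d2*t[1]; return (p+q)/2,np.linalg.norm(p-q)
print('bar',tri(ray(c,238,212),ray(s,321.7,255)))
print('knob',tri(ray(c,372,223.6),ray(s,349.7,169.8)))
print('yellow',tri(ray(c,254.8,181.3),ray(s,284.9,253.6)))
for cc,b,n in((c,(225,190,250,232),'t'),(s,(300,238,345,272),'s')):
    g=cv2.cvtColor(cc['img'],cv2.COLOR_BGR2HSV)[b[1]:b[3],b[0]:b[2],2]
    ys,xs=np.where(g<60); W=np.array([onz(cc,x+b[0],y+b[1],140)[:2] for x,y in zip(xs,ys)])
    v=np.linalg.svd(W-W.mean(0))[2][0]; print(n,W.mean(0),np.degrees(np.arctan2(v[1],v[0])))
```

```text
[array([ 552.5, -114.8]), array([ 464.3, -106. ]), array([494., 214.])] ctr [523.2  49.6] yaw 84.69842190543828 axis pt [529.7 119.3]
bar (array([528.6, 117.1, 138. ]), np.float64(1.8501749977367827))
knob (array([ 498. , -207.2,   78.6]), np.float64(2.3255187750991206))
yellow (array([614.7,  87.6,  76.5]), np.float64(0.43745467294768703))
t [529.7 116.3] 160.7158524849529
s [527.6 118.5] 158.91474915465875
```

Call:
{"method": "arm_command", "body": {"xyz": [[0.4,-0.45,0],[0.8,-0.9,0],[0.8,-0.9,0]], "spin": [-0.07,-0.07,-0.07]}}

```text
time: 0.68
tcp_pos: [241.7, 459.9, 405.0]
tcp_rot: [[-0.942, 0.335, 0.0], [0.335, 0.942, -0.001], [-0.001, -0.001, -1.0]]
wrist_force: [0.6, 0.9, 0.5]
finger_gap: 0.997
gripper_force: 0.0
```

Call:
{"method": "arm_command", "body": {"xyz": [[0.4,-0.45,0],[0.8,-0.9,0],[0.8,-0.9,0]], "spin": [0,0,0]}}

```text
time: 1.05
tcp_pos: [321.4, 370.8, 404.9]
tcp_rot: [[-0.942, 0.335, 0.0], [0.335, 0.942, -0.0], [-0.0, 0.0, -1.0]]
wrist_force: [-0.5, 0.1, 0.5]
finger_gap: 0.999
gripper_force: 0.0
```

Call:
{"method": "arm_command", "body": {"xyz": [[0.4,-0.45,0],[0.8,-0.9,0],[0.8,-0.9,0]], "spin": [0,0,0]}}

```text
time: 1.42
tcp_pos: [401.4, 281.5, 404.8]
tcp_rot: [[-0.942, 0.334, 0.0], [0.334, 0.942, 0.0], [-0.0, 0.001, -1.0]]
wrist_force: [-0.2, 0.1, 0.2]
finger_gap: 1.002
gripper_force: 0.0
```

Call:
{"method": "arm_command", "body": {"xyz": [[0.4,-0.45,0],[0.8,-0.9,0],[0.8,-0.9,0]], "spin": [0,0,0]}}

```text
time: 1.8
tcp_pos: [481.4, 192.1, 404.5]
tcp_rot: [[-0.943, 0.333, 0.0], [0.333, 0.943, 0.001], [-0.0, 0.001, -1.0]]
wrist_force: [-0.7, 0.2, 1.2]
finger_gap: 1.003
gripper_force: 0.0
```

Call:
{"method": "arm_command", "body": {"xyz": [[0.25,-0.4,0],[0.49,-0.74,0],[0.49,-0.74,0],[0.49,-0.74,0]], "spin": [0,0,0,0]}}

```text
time: 2.3
tcp_pos: [528.1, 120.3, 404.6]
tcp_rot: [[-0.944, 0.329, -0.001], [0.329, 0.944, 0.001], [0.001, 0.001, -1.0]]
wrist_force: [-0.7, -0.2, -0.2]
finger_gap: 0.997
gripper_force: 0.0
```

Call:
{"method": "arm_command", "body": {"xyz": [[0.01,-0.02,-0.3],[0.01,-0.02,-0.6],[0.01,-0.02,-0.85],[0.01,-0.02,-0.95],[0.01,-0.02,-0.95],[0.01,-0.02,-0.95]], "spin": [0,0,0,0,0,0]}}

```text
time: 3.05
tcp_pos: [530.1, 116.9, 310.9]
tcp_rot: [[-0.944, 0.33, 0.002], [0.33, 0.944, 0.001], [-0.002, 0.001, -1.0]]
wrist_force: [0.1, -0.8, 0.6]
finger_gap: 0.999
gripper_force: 0.0
```

Call:
{"method": "arm_command", "body": {"xyz": [[0,0,0],[0,0,0],[0,0,0],[0,0,0],[0,0,0],[0,0,0],[0,0,0],[0,0,0]], "spin": [0,0,0,0,0,0,0,0], "jaw": 0, "force": 8}}

```text
time: 4.05
tcp_pos: [530.1, 116.8, 309.8]
tcp_rot: [[-0.944, 0.331, 0.001], [0.331, 0.944, 0.002], [-0.0, 0.002, -1.0]]
wrist_force: [0.1, 3.5, -1.4]
finger_gap: 0.209
gripper_force: 8.0
```

Call:
{"method": "arm_command", "body": {"xyz": [[0,0.01,0],[0,0.01,0],[0,0.01,0],[0,0.01,0],[0,0.01,0],[0,0.01,0],[0,0.01,0],[0,0.01,0]], "spin": [-0.1,-0.22,-0.34,-0.46,-0.58,-0.7,-0.82,-0.85]}}

```text
time: 5.05
tcp_pos: [529.9, 117.3, 309.8]
tcp_rot: [[-0.537, 0.844, 0.0], [0.844, 0.537, -0.0], [-0.0, 0.0, -1.0]]
wrist_force: [-0.4, 1.1, -1.0]
finger_gap: 0.21
gripper_force: 8.0
```

Call:
{"method": "arm_command", "body": {"xyz": [[0,0,0],[0,0,0],[0,0,0],[0,0,0],[0,0,0],[0,0,0],[0,0,0],[0,0,0],[0,0,0]], "spin": [-0.1,-0.22,-0.34,-0.46,-0.58,-0.7,-0.8,-0.84,-0.84]}}

```text
time: 6.18
tcp_pos: [529.9, 117.3, 309.8]
tcp_rot: [[0.092, 0.996, 0.0], [0.996, -0.092, -0.0], [-0.0, 0.0, -1.0]]
wrist_force: [-0.6, 0.6, 0.8]
finger_gap: 0.21
gripper_force: 8.0
```

Run:
```python
from m import *
np.set_printoptions(precision=3,suppress=True)
o=robot.observe(); print(o['tcp_pos'],o['tcp_rot'][:,:2],o['wrist_force'],o['moment'],o['finger_gap'])
c=cam('top'); s=cam('side')
for cc,b in((c,(245,195,290,240)),(s,(310,190,360,260))):
    r=blob(cc,(20,120,80),(35,255,255),b); print(r, onz(cc,r[0],r[1],72) if r else '')
a=cv2.resize(c['img'][150:270,150:390],None,fx=2.5,fy=2.5,interpolation=cv2.INTER_CUBIC); 
b=cv2.resize(s['img'][150:300,250:450],None,fx=2,fy=2,interpolation=cv2.INTER_CUBIC)
q=np.zeros((600,600,3),np.uint8); q[:300]=a; q[300:,:400]=b
cv2.imwrite('pics/z2.png',q)
```

```text
[529.875 117.292 309.779] [[ 0.092  0.996]
 [ 0.996 -0.092]
 [-0.     0.   ]] [-0.552  0.551  0.796] [-0.031  0.03   0.049] 0.20986139144378219
(np.float64(277.7936507936508), np.float64(215.25396825396825), np.int32(63)) [526.26   29.915  72.   ]
(np.float64(313.0), np.float64(238.0), np.int32(1)) [559.6    31.093  72.   ]
```

View pics/z2.png

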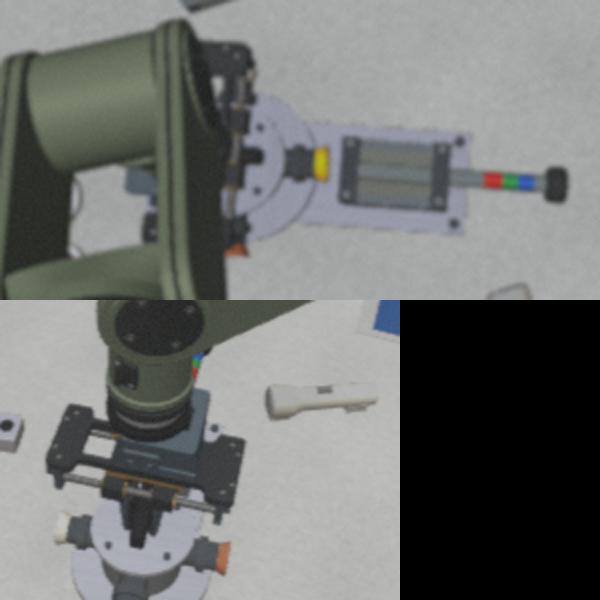

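The yellow socket now faces the guide, about 2 mm short of the rod line: collar at (278,215), rod line at v≈216. I'll nudge it, release, and go behind the knob.

Call:
{"method": "arm_command", "body": {"xyz": [[0,0,0],[0,0,0],[0,0,0]], "spin": [-0.03,-0.03,-0.03]}}

```text
time: 6.65
tcp_pos: [529.9, 117.3, 309.8]
tcp_rot: [[0.117, 0.993, 0.0], [0.993, -0.117, -0.0], [-0.0, 0.0, -1.0]]
wrist_force: [1.1, 0.2, 1.1]
finger_gap: 0.212
gripper_force: 8.0
```

Call:
{"method": "arm_command", "body": {"xyz": [[0,0,0],[0,0,0],[0,0,0],[0,0,0.3],[0,0,0.7],[0,0,1],[0,0,1]], "spin": [0,0,0,0,0,0,0], "jaw": 0.6}}

```text
time: 7.52
tcp_pos: [530.3, 117.4, 412.1]
tcp_rot: [[0.117, 0.993, 0.006], [0.993, -0.117, 0.001], [0.002, 0.005, -1.0]]
wrist_force: [0.7, -0.5, -0.7]
finger_gap: 0.594
gripper_force: 0.0
```

Call:
{"method": "arm_command", "body": {"xyz": [[-0.04,-0.4,0],[-0.08,-0.9,0],[-0.08,-0.9,0]], "spin": [0,0,0], "jaw": 0}}

```text
time: 7.9
tcp_pos: [521.3, 25.0, 408.2]
tcp_rot: [[0.12, 0.993, -0.003], [0.993, -0.12, -0.001], [-0.001, -0.003, -1.0]]
wrist_force: [-0.5, 0.1, 0.2]
finger_gap: 0.303
gripper_force: 0.0
```

Call:
{"method": "arm_command", "body": {"xyz": [[-0.04,-0.5,0],[-0.09,-1,0],[-0.09,-1,0]], "spin": [0,0,0]}}

```text
time: 8.28
tcp_pos: [512.7, -74.3, 408.6]
tcp_rot: [[0.12, 0.993, -0.002], [0.993, -0.12, 0.0], [-0.0, -0.002, -1.0]]
wrist_force: [-0.8, 0.6, -0.5]
finger_gap: 0.006
gripper_force: 0.0
```

Call:
{"method": "arm_command", "body": {"xyz": [[-0.04,-0.5,0],[-0.09,-1,0],[-0.09,-1,0]], "spin": [0,0,0]}}

```text
time: 8.65
tcp_pos: [504.1, -173.7, 408.8]
tcp_rot: [[0.119, 0.993, -0.001], [0.993, -0.119, 0.001], [0.001, -0.001, -1.0]]
wrist_force: [-0.1, 0.2, -0.9]
finger_gap: 0.004
gripper_force: 0.0
```

Call:
{"method": "arm_command", "body": {"xyz": [[-0.04,-0.4,0],[-0.08,-0.78,0],[-0.08,-0.78,0],[-0.08,-0.78,0]], "spin": [0,0,0,0]}}

```text
time: 9.15
tcp_pos: [496.4, -249.0, 409.2]
tcp_rot: [[0.115, 0.993, -0.001], [0.993, -0.115, 0.002], [0.002, -0.001, -1.0]]
wrist_force: [-1.0, 0.2, -0.3]
finger_gap: 0.003
gripper_force: 0.0
```

Run:
```python
from m import *
np.set_printoptions(precision=3,suppress=True)
o=robot.observe(); print(o['time'],o['tcp_pos'],o['tcp_rot'][:,:2],o['wrist_force'],o['finger_gap'])
c=cam('top'); s=cam('side')
for cc,b in((c,(245,195,290,240)),(s,(310,190,360,260))):
    r=blob(cc,(20,120,80),(35,255,255),b); print(r, onz(cc,r[0],r[1],72) if r else '')
for lo,hi in (((0,150,60),(8,255,255)),((45,100,50),(85,255,255)),((100,120,50),(125,255,255))):
    for cc,b in((c,(325,205,385,240)),(s,(325,150,375,210))):
        r=blob(cc,lo,hi,b); print(r, onz(cc,r[0],r[1],78) if r else '')
a=cv2.resize(c['img'][150:270,200:440],None,fx=2.5,fy=2.5,interpolation=cv2.INTER_CUBIC); 
b=cv2.resize(s['img'][130:280,250:450],None,fx=2,fy=2,interpolation=cv2.INTER_CUBIC)
q=np.zeros((600,600,3),np.uint8); q[:300]=a; q[300:,:400]=b
cv2.imwrite('pics/z3.png',q)
```

```text
9.15 [ 496.361 -249.008  409.226] [[ 0.115  0.993]
 [ 0.993 -0.115]
 [ 0.002 -0.001]] [-0.973  0.171 -0.35 ] 0.0032894100295979786
(np.float64(277.76190476190476), np.float64(216.44444444444446), np.int32(63)) [523.227  30.019  72.   ]
(np.float64(330.2597402597403), np.float64(235.85714285714286), np.int32(77)) [520.2    18.092  72.   ]
(np.float64(346.84615384615387), np.float64(221.96153846153845), np.int32(26)) [ 504.738 -144.384   78.   ]
(np.float64(345.22222222222223), np.float64(185.05555555555554), np.int32(18)) [ 502.783 -147.903   78.   ]
(np.float64(354.0), np.float64(222.0), np.int32(25)) [ 504.234 -162.339   78.   ]
(np.float64(346.55555555555554), np.float64(180.61111111111111), np.int32(18)) [ 501.02  -164.845   78.   ]
(np.float64(359.6774193548387), np.float64(222.80645161290323), np.int32(31)) [ 501.882 -176.514   78.   ]
(np.float64(347.72222222222223), np.float64(177.0), np.int32(18)) [ 499.337 -178.924   78.   ]
```

View pics/z3.png

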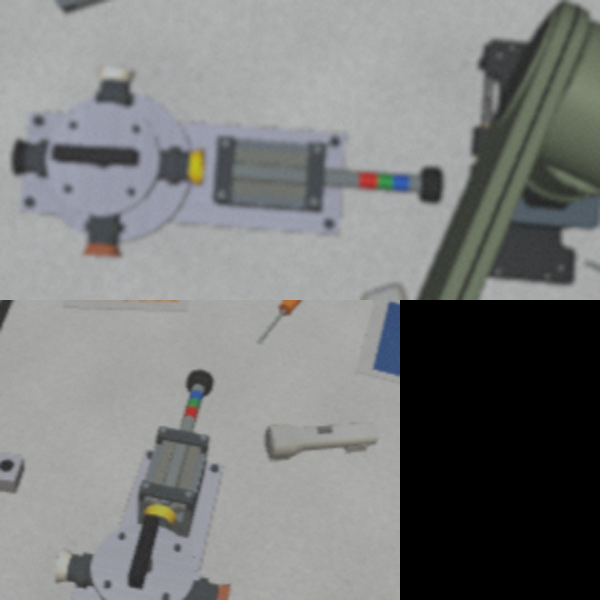

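The collar at (278,216) is in line with the rod, and the knob at (372,223) is clear of the gripper. Next I'll descend behind the knob.

Call:
{"method": "arm_command", "body": {"xyz": [[0,0,-0.3],[0,0,-0.7],[0,0,-1],[0,0,-1]], "spin": [0.02,0.02,0.02,0.02]}}

```text
time: 9.75
tcp_pos: [495.5, -249.3, 307.8]
tcp_rot: [[0.1, 0.995, -0.005], [0.995, -0.1, 0.003], [0.002, -0.005, -1.0]]
wrist_force: [-0.2, 0.2, 0.4]
finger_gap: 0.003
gripper_force: 0.0
```

Call:
{"method": "arm_command", "body": {"xyz": [[0,0,-0.3],[0,0,-0.55],[0,0,-0.63],[0,0,-0.63],[0,0,-0.63]], "spin": [0,0,0,0,0]}}

```text
time: 10.38
tcp_pos: [496.5, -250.8, 248.2]
tcp_rot: [[0.101, 0.995, 0.003], [0.995, -0.101, -0.001], [-0.001, 0.003, -1.0]]
wrist_force: [0.4, -0.0, 0.9]
finger_gap: 0.002
gripper_force: 0.0
```

Call:
{"method": "arm_command", "body": {"xyz": [[0.01,0.05,0],[0.01,0.1,0],[0.01,0.15,0],[0.02,0.2,0],[0.02,0.25,0],[0.03,0.3,0],[0.03,0.35,0],[0.04,0.4,0],[0.04,0.4,0]], "spin": [0,0,0,0,0,0,0,0,0]}}

```text
time: 11.5
tcp_pos: [500.0, -210.7, 247.2]
tcp_rot: [[0.1, 0.995, 0.001], [0.995, -0.1, -0.001], [-0.001, 0.001, -1.0]]
wrist_force: [-0.7, -4.5, 2.3]
finger_gap: 0.003
gripper_force: 2.1
```

Call:
{"method": "arm_command", "body": {"xyz": [[0,0.03,0],[0,0.06,0],[0.01,0.09,0],[0.01,0.12,0],[0.01,0.12,0]], "spin": [0,0,0,0,0]}}

```text
time: 12.12
tcp_pos: [500.7, -198.9, 247.0]
tcp_rot: [[0.101, 0.995, -0.0], [0.995, -0.101, -0.001], [-0.001, -0.0, -1.0]]
wrist_force: [-1.3, -4.9, 3.2]
finger_gap: 0.006
gripper_force: 2.5
```

Call:
{"method": "arm_command", "body": {"xyz": [[0,0.02,0],[0,0.04,0],[0.01,0.06,0],[0.01,0.06,0]], "spin": [0,0,0,0]}}

```text
time: 12.62
tcp_pos: [501.6, -192.9, 246.9]
tcp_rot: [[0.1, 0.995, -0.001], [0.995, -0.1, -0.001], [-0.001, -0.001, -1.0]]
wrist_force: [-2.2, -6.0, 3.8]
finger_gap: 0.007
gripper_force: 2.9
```

Call:
{"method": "arm_command", "body": {"xyz": [[0,0.02,0],[0,0.04,0],[0.01,0.06,0],[0.01,0.06,0]], "spin": [0,0,0,0]}}

```text
time: 13.12
tcp_pos: [502.2, -189.2, 247.1]
tcp_rot: [[0.097, 0.995, -0.002], [0.995, -0.097, -0.007], [-0.007, -0.001, -1.0]]
wrist_force: [-5.3, -16.3, 2.4]
finger_gap: 0.004
gripper_force: 9.0
```

Run:
```python
from m import *
np.set_printoptions(precision=3,suppress=True)
o=robot.observe(); print(o['time'],o['tcp_pos'],o['wrist_force'])
c=cam('top'); s=cam('side')
for lo,hi in (((0,150,60),(8,255,255)),((45,100,50),(85,255,255)),((100,120,50),(125,255,255)),((20,120,80),(35,255,255))):
    for cc,b in((c,(270,205,385,240)),(s,(320,150,375,250))):
        r=blob(cc,lo,hi,b); print(r, onz(cc,r[0],r[1],78) if r else '')
a=cv2.resize(c['img'][190:250,250:400],None,fx=5,fy=5,interpolation=cv2.INTER_CUBIC); 
b=cv2.resize(s['img'][150:250,290:400],None,fx=3,fy=3,interpolation=cv2.INTER_CUBIC)
q=np.zeros((600,750,3),np.uint8); q[:300]=a; q[300:,:330]=b
cv2.imwrite('pics/z4.png',q)
```

```text
13.125 [ 502.247 -189.183  247.096] [ -5.293 -16.346   2.366]
(np.float64(330.5), np.float64(220.5), np.int32(8)) [ 509.354 -103.415   78.   ]
None 
(np.float64(335.3666666666667), np.float64(220.53333333333333), np.int32(30)) [ 508.991 -115.649   78.   ]
(np.float64(342.8095238095238), np.float64(192.76190476190476), np.int32(21)) [ 506.01  -119.336   78.   ]
(np.float64(340.9166666666667), np.float64(220.91666666666666), np.int32(24)) [ 507.708 -129.57    78.   ]
(np.float64(343.75), np.float64(188.65), np.int32(20)) [ 505.202 -134.289   78.   ]
(np.float64(277.41818181818184), np.float64(217.36363636363637), np.int32(55)) [520.328  30.22   78.   ]
(np.float64(331.4415584415584), np.float64(236.03896103896102), np.int32(77)) [517.057  22.489  78.   ]
```

View pics/z4.png

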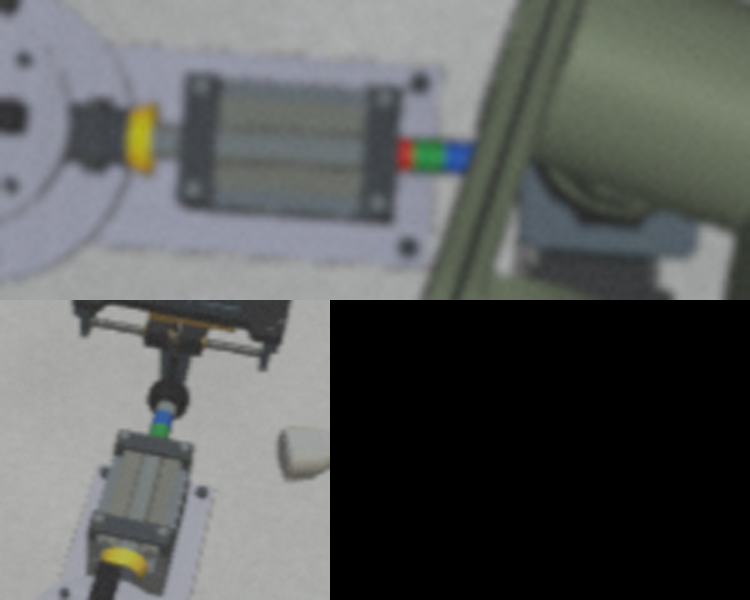

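The scene shows the collar at about (277,217) and the guide's rear edge at about u=329. There is 7 mm of red showing, then green and blue, so d≈51 mm. I'll push slightly more to confirm it has bottomed.

Call:
{"method": "arm_command", "body": {"xyz": [[0,0.01,0],[0,0.015,0],[0,0.015,0]], "spin": [0,0,0]}}

```text
time: 13.6
tcp_pos: [502.2, -188.7, 247.2]
tcp_rot: [[0.097, 0.995, -0.001], [0.995, -0.097, -0.01], [-0.01, -0.0, -1.0]]
wrist_force: [-6.4, -22.5, 1.6]
finger_gap: 0.008
gripper_force: 11.3
```

Call:
{"method": "arm_command", "body": {"xyz": [[0,-0.03,0],[-0.01,-0.1,0],[-0.03,-0.3,0],[-0.03,-0.3,0.4],[-0.03,-0.3,0.9],[-0.03,-0.3,1]], "spin": [0,0,0,0,0,0]}}

```text
time: 14.35
tcp_pos: [500.6, -216.0, 350.0]
tcp_rot: [[0.101, 0.995, 0.006], [0.995, -0.101, -0.002], [-0.001, 0.006, -1.0]]
wrist_force: [-0.2, -0.2, -0.5]
finger_gap: 0.004
gripper_force: 0.0
```

Call:
{"method": "arm_command", "body": {"xyz": [[0,0,0.4],[0,0,0.7],[-0.3,0.4,0.7],[-0.6,1,0.7],[-0.6,1,0.7]], "spin": [0,0,0,0,0]}}

```text
time: 14.98
tcp_pos: [437.9, -113.1, 416.0]
tcp_rot: [[0.098, 0.995, -0.003], [0.995, -0.098, 0.002], [0.002, -0.003, -1.0]]
wrist_force: [0.1, -0.8, -0.9]
finger_gap: 0.005
gripper_force: 0.0
```

Call:
{"method": "arm_command", "body": {"xyz": [[0,0.5,0],[0,1,0],[0,1,0]], "spin": [0,0,0]}}

```text
time: 15.35
tcp_pos: [440.3, -13.5, 416.1]
tcp_rot: [[0.097, 0.995, -0.001], [0.995, -0.097, 0.001], [0.001, -0.001, -1.0]]
wrist_force: [0.1, -0.7, 0.1]
finger_gap: 0.001
gripper_force: 0.0
```

Call:
{"method": "arm_command", "body": {"xyz": [[0,0.5,0],[0,1,0],[0,1,0]], "spin": [0,0,0]}}

```text
time: 15.72
tcp_pos: [440.6, 86.0, 416.2]
tcp_rot: [[0.097, 0.995, -0.001], [0.995, -0.097, -0.0], [-0.0, -0.001, -1.0]]
wrist_force: [0.2, 0.4, -0.1]
finger_gap: 0.002
gripper_force: 0.0
```

Call:
{"method": "arm_command", "body": {"xyz": [[0,0.5,0],[0,1,0],[0,1,0]], "spin": [0,0,0]}}

```text
time: 16.1
tcp_pos: [440.9, 185.5, 416.1]
tcp_rot: [[0.099, 0.995, -0.0], [0.995, -0.099, -0.001], [-0.001, -0.0, -1.0]]
wrist_force: [0.2, -1.3, -0.2]
finger_gap: 0.005
gripper_force: 0.0
```

Call:
{"method": "arm_command", "body": {"xyz": [[0,0.5,0],[0,1,0],[0,1,0],[0,1,0]], "spin": [0,0,0,0]}}

```text
time: 16.6
tcp_pos: [440.6, 283.0, 416.3]
tcp_rot: [[0.102, 0.995, -0.001], [0.995, -0.102, -0.002], [-0.002, -0.0, -1.0]]
wrist_force: [0.3, -0.1, 0.0]
finger_gap: 0.005
gripper_force: 0.0
```

Run:
```python
from m import *
np.set_printoptions(precision=3,suppress=True)
o=robot.observe(); print(o['time'],o['tcp_pos'],o['wrist_force'])
c=cam('top')
for lo,hi in (((0,120,50),(10,255,255)),((45,100,50),(85,255,255)),((100,120,50),(125,255,255)),((20,120,80),(35,255,255))):
    r=blob(c,lo,hi,(270,205,385,240)); print(r, onz(c,r[0],r[1],78) if r else '')
cv2.imwrite('pics/z5.png',cv2.resize(c['img'][150:300,140:390],None,fx=3,fy=3,interpolation=cv2.INTER_CUBIC))
```

```text
16.6 [440.614 283.035 416.278] [ 0.306 -0.065  0.014]
(np.float64(330.625), np.float64(220.375), np.int32(8)) [ 509.662 -103.737   78.   ]
(np.float64(335.48275862068965), np.float64(220.75862068965517), np.int32(29)) [ 508.417 -115.925   78.   ]
(np.float64(341.5), np.float64(221.0), np.int32(30)) [ 507.465 -131.029   78.   ]
(np.float64(277.39285714285717), np.float64(217.26785714285714), np.int32(56)) [520.572  30.282  78.   ]
```

View pics/z5.png

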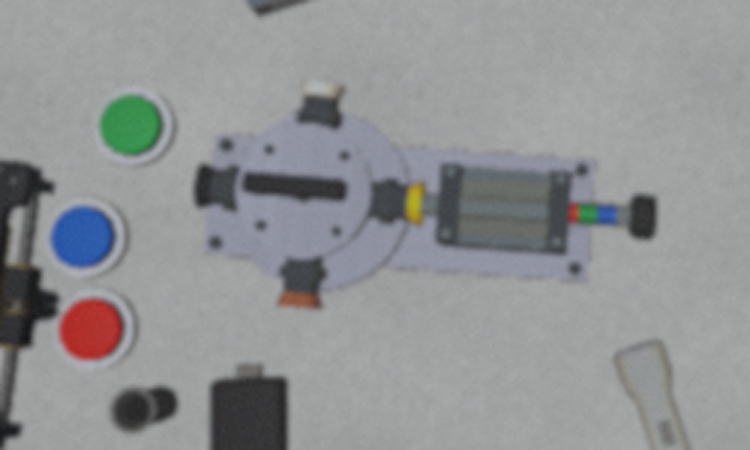

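Nothing hides the rod now: about 8 mm of red shows at the guide's rear face (px ~330,220), so d≈51 mm and it is red. The rod has stayed in, so I'll press the red switch at about (420,322).

Call:
{"method": "arm_command", "body": {"xyz": [[-0.2,0.39,0],[-0.2,0.39,-0.4],[-0.2,0.39,-0.8],[-0.2,0.39,-1],[-0.2,0.39,-1]], "spin": [0,0,0,0,0]}}

```text
time: 17.27
tcp_pos: [420.0, 322.0, 315.6]
tcp_rot: [[0.103, 0.995, -0.003], [0.995, -0.103, -0.003], [-0.003, -0.002, -1.0]]
wrist_force: [-0.3, 0.3, 1.0]
finger_gap: 0.003
gripper_force: 0.0
```

Call:
{"method": "arm_command", "body": {"xyz": [[0,0,-0.4],[0,0,-0.7],[0,0,-0.9],[0,0,-0.9],[0,0,-0.9]], "spin": [0,0,0,0,0]}}

```text
time: 17.9
tcp_pos: [420.7, 323.8, 228.4]
tcp_rot: [[0.102, 0.995, 0.003], [0.995, -0.102, 0.002], [0.002, 0.002, -1.0]]
wrist_force: [0.8, -0.0, -0.0]
finger_gap: 0.003
gripper_force: 0.0
```

Call:
{"method": "arm_command", "body": {"xyz": [[0,0,-0.05],[0,0,-0.1],[0,0,-0.14],[0,0,-0.17],[0,0,-0.18],[0,0,-0.18],[0,0,-0.18]], "spin": [0,0,0,0,0,0,0]}}

```text
time: 18.77
tcp_pos: [419.9, 323.8, 209.0]
tcp_rot: [[0.101, 0.995, 0.0], [0.995, -0.101, 0.0], [0.0, 0.0, -1.0]]
wrist_force: [-0.3, 0.3, 4.9]
finger_gap: 0.004
gripper_force: 2.4
```

Call:
{"method": "arm_command", "body": {"xyz": [[0,0,-0.015],[0,0,-0.03],[0,0,-0.03],[0,0,-0.03],[0,0,-0.03]], "spin": [0,0,0,0,0]}}

```text
time: 19.4
tcp_pos: [419.9, 323.8, 207.0]
tcp_rot: [[0.101, 0.995, 0.001], [0.995, -0.101, 0.0], [0.0, 0.001, -1.0]]
wrist_force: [-2.4, -2.0, 13.1]
finger_gap: 0.006
gripper_force: 6.4
```

13 N at a tip height of 16 mm means the switch is right down. Now I'll lift off.

Call:
{"method": "arm_command", "body": {"xyz": [[0,0,0.05],[0,0,0.3],[0,0,0.7],[0,0,1],[0,0,1]], "spin": [0,0,0,0,0]}}

```text
time: 20.02
tcp_pos: [420.3, 324.2, 307.5]
tcp_rot: [[0.101, 0.995, 0.004], [0.995, -0.101, 0.003], [0.003, 0.004, -1.0]]
wrist_force: [-0.4, -0.1, -0.8]
finger_gap: 0.005
gripper_force: 0.0
```

Run:
```python
from m import *
c=cam('top')
print(robot.observe()['wrist_force'],blob(c,(45,100,50),(85,255,255),(270,205,385,240)),blob(c,(20,120,80),(35,255,255),(270,205,385,240)))
print(robot.job_done())
```

```text
[-0.92711724 -0.48960444 -0.97888114] (np.float64(335.48275862068965), np.float64(220.75862068965517), np.int32(29)) (np.float64(277.43859649122805), np.float64(217.2280701754386), np.int32(57))
the job is handed in; nothing more can be done
None
```

I handed the job in at about 20 s: the yellow socket faces the rod, the rod is bottomed in it and left there, and I pressed only the red switch (about 51 mm of rod left out, red band at the guide); the hand-in returned no verdict.

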